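Count out two snack cups with the counting tray

ROBOT

A 6-joint arm with a two-finger parallel gripper is mounted at the origin on the work surface. World frame = base frame: x ahead of the robot, y to its left, z up, the work surface at z = 0. Lengths are in mm, angles in rad, forces in N, time in s.
With the tool pointing down it reaches from about 400 to 925 mm from the base axis. Payload 12.5 kg.
Tool frame: the origin (TCP) lies at the very end of the fingers, on their centre line; the grasp point (between the pads) lies env.grip_point_offset behind it (env.grip_point_offset is the distance from the TCP to the grasp point, in mm); y points along the fingers, z is the direction in which the jaws open and shut, and the axes are right-handed (so a half turn about y gives the same grasp; the last joint's range is limited). The gripper opens to 95 mm and grips with 3 to 60 N. Pads are 20 mm wide; open, the fingers measure 119 mm over their backs; the gripper's body (75 mm by 180 mm) begins 59 mm behind the grasp point.
Start: joints at [1.095, 0.491, 1.559, -0, 1.092, -0.106], TCP at [225.878, 582.774, 214.661] pointing down, gripper open.
Joint ranges: [-3.1, 3.1], [-0.84, 2.19], [0.05, 2.79], [-1.13, 4.28], [0.06, 2.93], [-2.69, 2.69]. Speed limits (rad/s): [2.22, 2.22, 2.79, 3.14, 3.14, 3.14].

INTERFACE

Orientations are given as [roll, pitch, yaw] about the fixed x, y, z axes, in that order (R = Rz(yaw) Ry(pitch) Rx(roll)).
In Python, from cell import readout, read_camera, env, nets gives the robot as it stands.
- The arm moves only by the tool apply_moves, never from a script. Its argument "increments" is a list of rows, each a list of 3 entries, a list of its own where there are three numbers: the shift along the tool's x, y, z in cm, then the turn, a rotation vector about the tool's x, y, z in degrees, then the finger opening in cm, from 0 to 9.51. A call has exactly 5 rows; each row shifts and turns the pose as measured when the row begins, along the tool's axes as they then stand; what a row does not reach is not made up. A row lasts 1/8 s, in which the tool goes at most 62.5 mm and 10.7 degrees, less where a joint would pass 70% of its speed; a pose out of reach is approached as far as the arm can. A call with a gripper value outside its range is refused whole. The fingers move at their own pace and stop on an object; the grip force is fixed at half the most. Time passes only in rows, so rows that do not move let the fingers close, or fill a call up. It gives the time, the measured TCP pose, the force and the opening at its end, in the units of the state.
- readout.state(): the state, without advancing time (a new reading comes with each control period).
- read_camera(name): name is "scene" or "top" or "wrist"; returns a dict with "img" (420x560x3 uint8, red, green, blue), "vfov" (degrees; the focal length in pixels is half the picture's height over the tangent of half this angle, whatever the lens; pixels are square), "cx", "cy" (the principal point, pixels), "rvec" (rotation vector, rad) and "tvec" (3), from world to camera coordinates, as OpenCV has them; the wrist camera has in their place "mount" (4x4, takes a point from camera to tool coordinates, whose origin is the TCP and whose axes are the tool frame's). Camera axes: x right, y down, z forward; pixel columns grow to the right and rows downward; lengths in mm; the calibration is good to about 2 mm. A picture is of the moment at which its call begins: read the wrist's pose just before it. There is no depth.
- env.job_done(): hands the job in, once; it reports no verdict.
Trained networks look in a picture, given as the dict that the camera call returned (one of the last four; its "shot" number tells which), for a name from the list of things; names that differ only in an ending like _2 or _b are one class to them, and where a whole thing is asked for, a point or a joint stands for the part that bears it (a point fixed in the world has none). Each returns a list of dicts, best first, with "confidence" (0 to 1); they miss things now and then, are a little off and sometimes report something else, mostly with a low value. They report only what shows in the picture. A call takes as long as a camera call. They do not tell look-alikes from the thing itself.
- nets.look_for(picture, thing): "point" ([x, y, z] in mm, in the coordinates of the camera as it stood for that picture, good to about 4 mm: the middle of the surface that is visible of it).
- nets.mark_of(picture, thing): "point" ([x, y, z] in mm, in the coordinates of the camera as it stood for that picture, good to about 4 mm: a listed point, or the origin of a listed thing).
The state is a dict: "t": time; "joints": joint angles; "qvel": joint speeds; "tau": joint torques, N m; "eef_pos": TCP position; "tcp_rot": TCP orientation; "ft_force": force on the tool from outside, world axes, zero at the start; "moment": the same for the moment, N m; "opening": opening from 0.0 (shut) to 1.0 (fully open).
Only numpy, scipy, OpenCV 4.12 (cv2) and the standard library are available. Lean on these libraries where they do the work, as an engineer would, in place of code of your own. Each camera call takes 0.05 s, during which the arm holds its last target. There are 200 camera calls.

TASK

Count out two snack cups for the lunch tin: sweep the two left-hand ones of the four red cups lightly across the tray's deck into its trough, never pinching the thin cups, and shut the trough's lid fully. Lift the tray by the loop on its left end so that the two extra cups slide off the right end into the open drawer, set it flat on the board again and let go. Then lift it by the loop on its right end so that the two counted cups slide out of the trough into the lunch tin, and set it back flat in its place on the board with the lid shut, knocking nothing else about.

Things in the scene. Friction and masses are not known exactly. Their poses are not given: they have to be found in the camera images.
- tray: Loose aluminium counting tray, 0.35 to 0.55 kg, 200 mm (x) by 284 mm (y), on the teak board. Origin: centre of its underside; x points away from the robot, y to the left, z up. A step at x = -26 mm parts it lengthwise into the deck (far) and the trough (near). Lifted slowly by one loop it pivots on the bottom edge of its other end (y = -142 or +142, z = 0).
- deck (a point): Middle of the open deck's floor, at (35, 0, 20) mm in the tray's frame. The floor runs from x -26 to +96, with 30 mm high walls along the far side and across the left end (inner face y = +138); the right end (y = -142) is open: the deck's spout. Smooth metal: cups start to slide when the tray slopes by about 16 to 23 degrees.
- trough (a point): Middle of the trough's floor, at (-61, 0, 8) mm in the tray's frame: 70 mm wide (x -96 to -26), 12 mm below the deck, with 40 mm high walls along the near side and across the right end (inner face y = -138); the left end (y = +142) is open: the trough's spout. Only the 12 mm step, and the shut lid's apron, part it from the deck.
- left_loop (a point): Middle of the round bar (12 mm thick, 70 mm long, along the tray's x) of the outswept steel loop on the deck's left end wall, at (35, 172, 80) mm in the tray's frame, 30 mm outside the wall and 30 mm above its top. Free to be pinched from above across the bar (closing along the tray's y); the bar can turn in the grip as the tray tips.
- right_loop (a point): Middle of the bar (12 mm thick, 68 mm long, along the tray's x) of the like loop on the trough's right end wall, at (-60, -172, 80) mm in the tray's frame.
- lid (a joint): Angle of the trough's clear lid in rad: 0 = shut (level over the trough, underside 50 mm above the tray's underside), 1.75 to 1.95 at the start (standing open, leaning towards the robot). Its hinge has light friction (0.035 N m): it stays where it is left and must be pushed all the way down.
- lid_hinge (a point): Middle of the lid's hinge line, which runs along the tray's y on top of the near wall, at (-98, 0, 50) mm in the tray's frame. The lid is a plate 76 mm by 272 mm (tray y -130 to +142), 4 mm thick, with a 24 mm apron hanging from its free edge.
- lid_edge (a point): Middle of the lid's free long edge, 76 mm from the hinge line.
- cup_a: Leftmost of four alike closed red snack cups that stand in a row along the deck at the start; one of the two to be counted out. Thin-walled, 60 mm across, 36 mm tall, 35 to 70 g. Origin: centre of its base.
- cup_b: Second from the left of four alike closed red snack cups that stand in a row along the deck at the start; one of the two to be counted out. Thin-walled, 60 mm across, 36 mm tall, 35 to 70 g. Origin: centre of its base.
- cup_c: Third from the left of four alike closed red snack cups that stand in a row along the deck at the start; an extra. Thin-walled, 60 mm across, 36 mm tall, 35 to 70 g. Origin: centre of its base.
- cup_d: Rightmost of four alike closed red snack cups that stand in a row along the deck at the start; an extra. Thin-walled, 60 mm across, 36 mm tall, 35 to 70 g. Origin: centre of its base.
- board: Fixed teak shelf board, 224 mm (x) by 290 mm (y), its top 90 mm above the counter. Origin: on the counter under its centre; axes as the tray's. At the start the tray's ends are flush with the board's ends.
- drawer: Matte white tilt-out drawer, fixed open, just beyond the board's right end, rim below the board's top. Inside 190 mm (x 8 to 198) by 212 mm (y -106 to +106), sides 42 mm high on a 5 mm floor. Origin: bottom of its front edge, middle; x to its back (rising 7.5 degrees). A 105 mm high front panel faces the robot.
- drawer_bay (a point): Middle of the floor of the drawer's free bay, which lies next to the board and is 142 mm wide (y); a divider parts it from a row with two red stock cups, fixed there, that are no part of the job.
- tin: Open steel lunch tin, empty, 0.6 kg, 176 mm (x) by 156 mm (y), 64 mm high, walls and floor 3 mm, on the counter just beyond the board's left end, before the trough's spout. Origin: centre of its underside.
- tumbler: Bystander: a clear glass votive-shaped tumbler, 72 mm across, 85 mm tall. Origin: centre of its underside.
- pinch_bowl: Bystander: a pale green silicone pinch bowl, 92 mm across, 36 mm tall. Origin: centre of its underside.
- cup_holder: Bystander: a chrome cup holder: 90 mm foot, stem 149 mm tall with four hooked arms. Origin: centre of its underside.
- pepper_mill: Bystander: a dark wooden pepper mill, 54 mm across, 162 mm tall. Origin: centre of its underside.
- jar: Bystander: a glass jar with a metal cap, 72 mm across, 100 mm tall. Origin: centre of its underside.
- tin_lid: Bystander: the flat steel lid of the lunch tin, 180 x 160 x 10 mm, lying on the counter. Origin: centre of its underside.
- spoon: Bystander: a steel spoon, 160 mm long, lying on the counter. Origin: under its middle.
There are look-alikes about, which are no part of the job. Leave any purple or yellow look-alike of the cup_a alone.

How it is judged (in metres and radians):
On the way, in this order (a step that is already met when the one before it is completed fails the run):
1. the two left-hand cups lie flat in the trough, the other two are still on the deck (x of cup_a in the frame of tray between -0.1 and -0.048 m and y of cup_a in the frame of tray between -0.145 and 0.145 m and z of cup_a in the frame of tray between 0 and 0.016 m and x of cup_b in the frame of tray between -0.1 and -0.048 m and y of cup_b in the frame of tray between -0.145 and 0.145 m and z of cup_b in the frame of tray between 0 and 0.016 m and x of each of cup_c, cup_d in the frame of tray above -0.02 m and y of each of cup_c, cup_d in the frame of tray above -0.15 m and z of each of cup_c, cup_d in the frame of tray above 0.01 m), for 0.2 s.
2. the lid is shut over the two counted cups (all of step 1 and value of joint lid below 0.06 rad), for 0.2 s.
3. the tray's left end is lifted (loop 50 mm up) with the two extras still on it (all of step 1 and height (world z) of left_loop above 0.22 m), for 0.05 s.
4. both extras have slid into the drawer, the counted two are still in the trough (x of cup_a in the frame of tray between -0.1 and -0.048 m and y of cup_a in the frame of tray between -0.145 and 0.145 m and z of cup_a in the frame of tray between 0 and 0.016 m and x of cup_b in the frame of tray between -0.1 and -0.048 m and y of cup_b in the frame of tray between -0.145 and 0.145 m and z of cup_b in the frame of tray between 0 and 0.016 m and x of cup_c in the frame of drawer between 0.01 and 0.2 m and y of cup_c in the frame of drawer between -0.108 and 0.108 m and z of cup_c in the frame of drawer between -0.005 and 0.085 m and x of cup_d in the frame of drawer between 0.01 and 0.2 m and y of cup_d in the frame of drawer between -0.108 and 0.108 m and z of cup_d in the frame of drawer between -0.005 and 0.085 m), for 0.1 s.
5. the tray is set flat on the board again and let go, the counted two still in its trough under the shut lid (all of step 4 and angle between tray's own z axis and vertical below 0.04 rad and z of tray in the frame of board between 0.086 and 0.095 m and value of joint lid below 0.06 rad and contact force between the fingers and tray below 0.2 N), for 0.1 s.
At the end, for the whole second after the job is handed in: The two counted cups (at the start the left-hand ones) lie in the lunch tin and the two extras in the drawer; the tray lies flat on the board (within 40 mm of the board's centre each way, tilt under 0.04 rad) with its lid shut (under 0.06 rad), and all is at rest (x of cup_a in the frame of tin between -0.085 and 0.085 m and y of cup_a in the frame of tin between -0.075 and 0.075 m and z of cup_a in the frame of tin between -0.005 and 0.085 m and x of cup_b in the frame of tin between -0.085 and 0.085 m and y of cup_b in the frame of tin between -0.075 and 0.075 m and z of cup_b in the frame of tin between -0.005 and 0.085 m and x of cup_c in the frame of drawer between 0.01 and 0.2 m and y of cup_c in the frame of drawer between -0.108 and 0.108 m and z of cup_c in the frame of drawer between -0.005 and 0.085 m and x of cup_d in the frame of drawer between 0.01 and 0.2 m and y of cup_d in the frame of drawer between -0.108 and 0.108 m and z of cup_d in the frame of drawer between -0.005 and 0.085 m and angle between tray's own z axis and vertical below 0.04 rad and z of tray in the frame of board between 0.086 and 0.095 m and value of joint lid below 0.06 rad and x of tray in the frame of board between -0.04 and 0.04 m and y of tray in the frame of board between -0.04 and 0.04 m and linear speed of tray below 0.02 m/s and linear speed of each of cup_a, cup_b, cup_c, cup_d below 0.03 m/s); the robot touches nothing.
It fails at once if a cup is pinched or pressed with more than 18 N by the fingers (contact force between the fingers and cup_a above 18 N or contact force between the fingers and cup_b above 18 N or contact force between the fingers and cup_c above 18 N or contact force between the fingers and cup_d above 18 N).
It fails at once if a bystander is moved more than 30 mm (distance of any of tumbler, pinch_bowl, cup_holder, pepper_mill, jar, tin_lid, spoon from where it was at the start of the episode above 0.03 m).
It fails at once if a standing bystander is tipped (angle between any of tumbler, pinch_bowl, cup_holder, pepper_mill, jar's own z axis and vertical above 0.4 rad).
It fails at once if the lunch tin is shoved more than 40 mm or tipped (distance of tin from where it was at the start of the episode above 0.04 m or angle between tin's own z axis and vertical above 0.3 rad).
It also fails if it takes over 72 s, if anything falls off the work surface, if the arm or the gripper's body presses on something with over 40 N, if the wrist force passes 120 N, or if a joint passes its speed limit or range.

## Working session

There is one attempt and no reset: what is moved stays moved. The work goes in short steps, Python scripts to look and compute and a tool call to move; the robot and the scene stay as the last step left them, time stands still between calls to the robot, and variables do not carry over. Pictures are saved under pics/ and viewed, about 8 in all and at most 12, crops included, and the job is handed in when it is done.

Besides the shell and the picture viewer there is one more tool, called after "Emit:" in YAML: its name, and indented under it one key for each argument. apply_moves: Moves the arm, as the interface text tells. Its arguments: {"type":"object","properties":{"increments":{"type":"array"}},"required":["increments"]}

```bash
ls; mkdir -p pics; cat > h.py <<'E'
import numpy as np, cv2
from scipy.spatial.transform import Rotation as R
from cell import readout, read_camera, env, nets
def toolpose():
    s=readout.state(); r=s['tcp_rot']
    return np.array(s['eef_pos']), R.from_euler('xyz',r)
def shot(name):
    p,Rt=toolpose(); c=read_camera(name)
    if 'mount' in c:
        T=np.eye(4);T[:3,:3]=Rt.as_matrix();T[:3,3]=p
        c['T']=T@np.array(c['mount'])
    else:
        M=np.eye(4);M[:3,:3]=cv2.Rodrigues(np.array(c['rvec'],float))[0];M[:3,3]=np.ravel(c['tvec']);c['T']=np.linalg.inv(M)
    return c
def w(c,pt): return (c['T']@np.append(pt,1))[:3]
def px(c,P):
    q=np.linalg.inv(c['T'])@np.append(P,1); f=c['img'].shape[0]/2/np.tan(np.radians(c['vfov']/2))
    return np.round([c['cx']+f*q[0]/q[2],c['cy']+f*q[1]/q[2]])
def clean(c): return {k:v for k,v in c.items() if k!='T'}
def mark(c,n,k=1,fn='mark_of'):
    return [(round(d['confidence'],2),np.round(w(c,d['point'])),px(c,w(c,d['point']))) for d in getattr(nets,fn)(clean(c),n)[:k]]
def save(c,f,s=1):
    cv2.imwrite('pics/'+f,cv2.resize(c['img'][:,:,::-1],None,fx=s,fy=s))
E
cat > a.py <<'E'
from h import *
print(readout.state(), env.grip_point_offset)
for n in ['scene','top']:
    c=shot(n); save(c,n+'0.png',1.4)
    for t in ['tray','deck','trough','left_loop','right_loop','lid_hinge','lid_edge','board','drawer','drawer_bay','tin','tumbler','pinch_bowl','cup_holder','pepper_mill','jar','tin_lid','spoon']:
        for d in mark(c,t,1): print(n,t,*d)
    for d in mark(c,'cup_a',9): print(n,'cup',*d)
    print(c['vfov'],c['T'][:3,3])
E
python3 a.py
```

```text
pics
{'t': 0.0, 'joints': array([ 1.09540498e+00,  4.91567354e-01,  1.55946456e+00,  1.41711181e-05,
        1.09166979e+00, -1.05586125e-01]), 'qvel': array([ 2.11124669e-03, -5.15729915e-04,  3.08381710e-05,  3.26954269e-04,
       -9.52423003e-04,  1.37303280e-03]), 'tau': array([ 5.04952859e-04, -6.12640572e+01, -2.58167928e+01,  6.91689667e-02,
        4.83422284e-02, -9.82184292e-05]), 'eef_pos': array([225.75186977, 582.54401712, 214.05169404]), 'tcp_rot': array([-1.57189788e+00,  1.29381598e-04, -3.69811832e-01]), 'ft_force': array([-0.17550476, -0.42368256,  0.15307386]), 'moment': array([ 0.04698801,  0.04720667, -0.01161593]), 'opening': 0.9982100462026646} 18.8
scene tray 0.94 [562. -28.  92.] [268. 207.]
scene deck 0.8 [595. -31. 108.] [260. 210.]
scene trough 0.61 [500. -27.  99.] [281. 195.]
scene left_loop 0.73 [594. 146. 170.] [302. 233.]
scene right_loop 0.69 [ 502. -200.  172.] [244. 154.]
scene lid_hinge 0.95 [462. -27. 142.] [290. 181.]
scene lid_edge 0.96 [438. -30. 217.] [295. 162.]
scene drawer 0.91 [ 511. -300.   13.] [227. 168.]
scene drawer_bay 0.93 [ 605. 
[... 1077 characters left out ...]
op drawer_bay 0.66 [ 608. -260.   35.] [375. 194.]
top tin 0.74 [582.  -1. 111.] [293. 203.]
top tumbler 0.85 [ 392. -269.    3.] [378. 262.]
top pinch_bowl 0.57 [488. 353.  -1.] [184. 237.]
top cup_holder 0.69 [786.  48.   4.] [276. 142.]
top pepper_mill 0.67 [ 767. -108.   -1.] [324. 147.]
top jar 0.96 [743. 154.   1.] [244. 156.]
top tin_lid 0.67 [655. 375.   1.] [176. 185.]
top spoon 0.72 [657. 373.   3.] [176. 184.]
top cup 0.86 [395. -55.   2.] [311. 263.]
top cup 0.69 [ 572. -134.  108.] [337. 205.]
top cup 0.64 [581.  -0. 109.] [293. 203.]
top cup 0.58 [576.  70. 106.] [270. 206.]
top cup 0.56 [363.  79.   5.] [269. 274.]
45.668611316761904 [ 507.61731283   17.09635289 1604.93544171]
```

View pics/scene0.png

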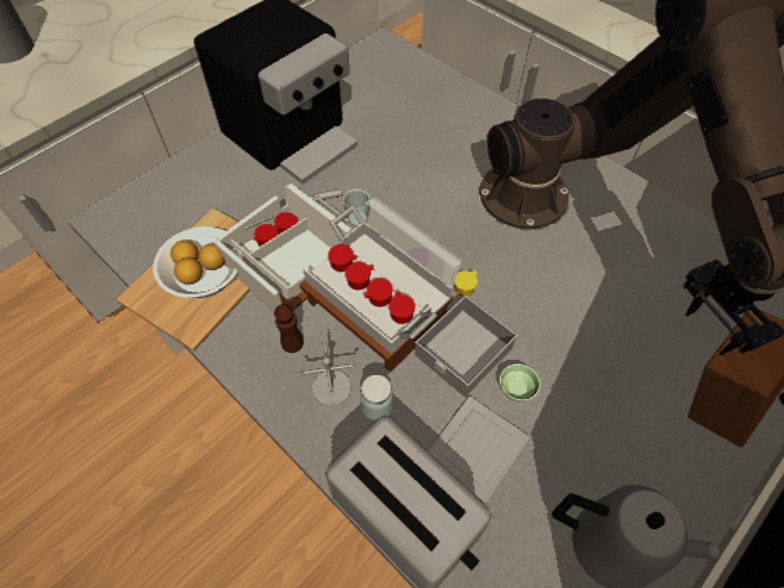

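```bash
python3 - <<'E'
import cv2
i=cv2.imread('pics/top0.png')
cv2.imwrite('pics/topc.png',cv2.resize(i[140:440,210:610],None,fx=2,fy=2,interpolation=cv2.INTER_CUBIC))
E
```

```text
(no output)
```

View pics/topc.png

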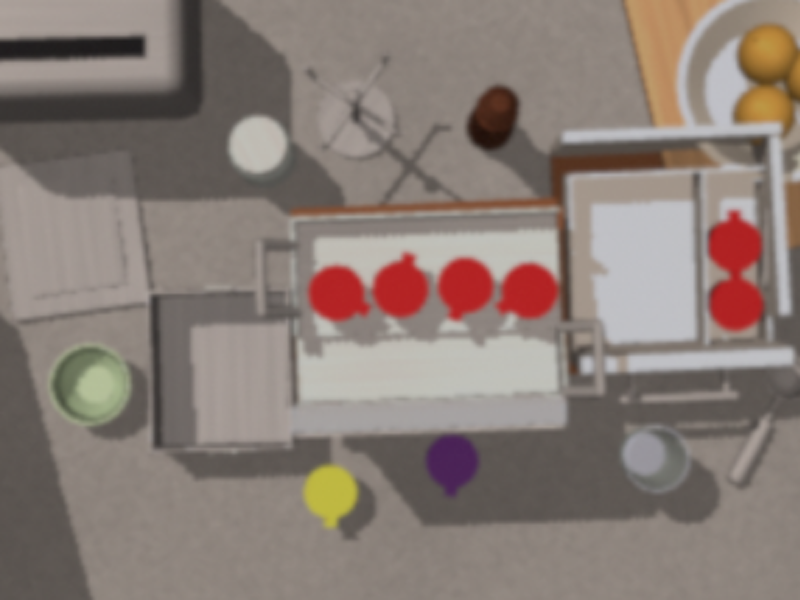

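The four red cups in the row (crop px 337,293 / 400,289 / 465,287 / 530,291) stand on the tray's deck, so the two left-hand ones are cup_a at about y +67 and cup_b at about y +1. The yellow (330,492) and purple (452,462) cups are on the counter, and the two red ones at right (735,245 / 735,303) are in the drawer's stock row. The lid stands open towards the robot. I'm moving in with the yaw turned to 0.

Emit:
apply_moves:
  increments:
    - [[5.1,-0.5,-3.0],[0,-10.5,0],3.0]
    - [[4.5,-0.5,-3.9],[0,-10.5,0],3.0]
    - [[3.7,0,-4.7],[0,0,0],3.0]
    - [[3.7,0,-4.7],[0,0,0],3.0]
    - [[3.7,0,-4.7],[0,0,0],3.0]

```text
t: 2.62
eef_pos: [412.7, 346.8, 224.7]
tcp_rot: [-1.569, -0.001, 0.007]
ft_force: [0.7, 0.9, 0.6]
opening: 0.535
```

Emit:
apply_moves:
  increments:
    - [[3.7,0,-4.7],[0,0,0],3.0]
    - [[3.7,0,-4.7],[0,0,0],3.0]
    - [[3.7,0,-4.7],[0,0,0],3.0]
    - [[3.7,0,-4.7],[0,0,0],3.0]
    - [[0,0,0],[0,0,0],3.0]

```text
t: 3.25
eef_pos: [568.4, 149.8, 225.3]
tcp_rot: [-1.569, -0.004, 0.003]
ft_force: [-0.0, 0.2, 0.0]
opening: 0.313
```

Emit:
apply_moves:
  increments:
    - [[3.0,0,-4.0],[0,0,0],3.0]
    - [[3.4,0,-4.2],[0,0,0],3.0]
    - [[0,0,0],[0,0,0],3.0]
    - [[0,0,0],[0,0,0],3.0]
    - [[0,0,0],[0,0,0],3.0]

```text
t: 3.88
eef_pos: [632.1, 69.4, 225.3]
tcp_rot: [-1.568, -0.002, 0.005]
ft_force: [-0.4, 0.0, 0.8]
opening: 0.316
```

```bash
python3 - <<'E'
from h import *
c=shot('wrist'); save(c,'w1.png',1.4); print(np.round(c['T'],2), toolpose()[0], c['vfov'])
for t in ['cup_a']:
    for d in mark(c,t,6): print(t,*d)
for t in ['tray','left_loop','deck']:
    for d in mark(c,t,1): print(t,*d)
E
```

```text
[[-1.0000e-02  9.7000e-01  2.5000e-01  5.6174e+02]
 [ 1.0000e+00  0.0000e+00  0.0000e+00  7.0200e+01]
 [ 0.0000e+00  2.5000e-01 -9.7000e-01  3.9541e+02]
 [ 0.0000e+00  0.0000e+00  0.0000e+00  1.0000e+00]] [632.05012644  69.55416638 225.40318168] 70.51510189733435
cup_a 0.95 [578.   7. 107.] [218. 150.]
cup_a 0.85 [574. -59. 112.] [147. 146.]
cup_a 0.79 [ 573. -134.  108.] [ 69. 143.]
cup_a 0.75 [579.  71. 107.] [286. 151.]
tray 0.83 [560. -27.  93.] [186. 130.]
left_loop 0.91 [594. 150. 167.] [389. 177.]
deck 0.95 [598. -26. 114.] [183. 171.]
```

View pics/w1.png

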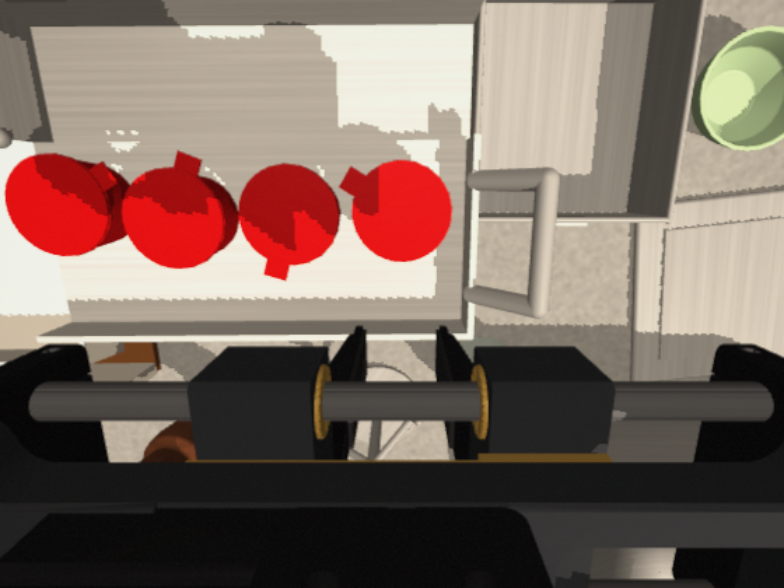

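Emit:
apply_moves:
  increments:
    - [[0,4.0,0.15],[0,0,0],3.0]
    - [[0,4.0,0],[0,0,0],3.0]
    - [[0,2.6,0],[0,0,0],3.0]
    - [[0,0,0],[0,0,0],3.0]
    - [[-0.9,0,0],[0,0,0],3.0]

```text
t: 4.75
eef_pos: [624.5, 71.7, 118.8]
tcp_rot: [-1.568, -0.007, 0.006]
ft_force: [0.2, 1.1, -0.2]
opening: 0.319
```

Emit:
apply_moves:
  increments:
    - [[-0.9,0,0],[0,0,0],3.0]
    - [[-1.0,0,0],[0,0,0],3.0]
    - [[-1.0,0,0],[0,0,0],3.0]
    - [[-1.0,0,0],[0,0,0],3.0]
    - [[-1.0,0,0],[0,0,0],3.0]

```text
t: 5.38
eef_pos: [572.5, 71.5, 121.7]
tcp_rot: [-1.568, -0.012, 0.006]
ft_force: [0.3, 0.5, 0.0]
opening: 0.318
```

Emit:
apply_moves:
  increments:
    - [[-0.9,0.2,0],[0,0,0.6],3.0]
    - [[-0.8,0.1,0],[0,0,0],3.0]
    - [[-0.8,0,0],[0,0,0],3.0]
    - [[-0.6,0,0],[0,0,0],3.0]
    - [[-0.4,0,0],[0,0,0],3.0]

```text
t: 6.0
eef_pos: [534.8, 71.3, 118.3]
tcp_rot: [-1.568, -0.0, 0.006]
ft_force: [0.4, -0.5, -0.7]
opening: 0.316
```

```bash
python3 - <<'E'
from h import *
c=shot('wrist'); save(c,'w2.png',1.2); s=readout.state(); print(s['eef_pos'],s['tcp_rot'],s['ft_force'],c['cx'],c['cy'])
for d in mark(c,'cup_a',6): print(*d)
E
```

```text
[534.42044506  71.31008075 118.24864882] [-1.56793546e+00  3.49538809e-04  6.47208636e-03] [ 0.08433425 -0.18253564 -0.08568325] 286.1224099980527 209.69726220765892
0.93 [498.  74.  97.] [289. 187.]
0.87 [578. -64. 112.] [ 80. 306.]
```

View pics/w2.png

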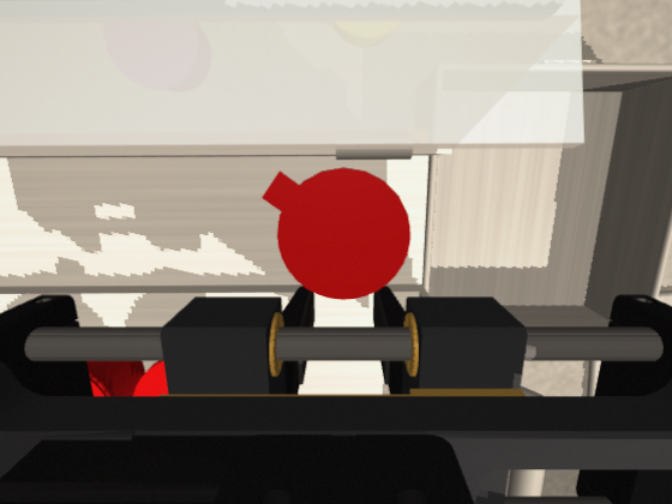

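Emit:
apply_moves:
  increments:
    - [[0.8,-2.5,0],[0,0,0],3.0]
    - [[1.0,-2.5,-0.3],[0,0,0],3.0]
    - [[4.2,0,-3.1],[0,0,0],3.0]
    - [[4.0,0,-3.1],[0,0,0],3.0]
    - [[0,0,0],[0,0,0],3.0]

```text
t: 6.72
eef_pos: [638.7, 5.3, 170.0]
tcp_rot: [-1.568, -0.001, 0.008]
ft_force: [-0.5, 0.6, -0.4]
opening: 0.315
```

```bash
python3 - <<'E'
from h import *
c=shot('wrist'); s=readout.state(); print(s['eef_pos'],s['tcp_rot'])
for d in mark(c,'cup_a',6): print(*d)
E
```

```text
[637.40035306   6.32207077 169.90379474] [-1.56785956e+00  5.65331237e-04  8.38319605e-03]
0.98 [500.  69.  96.] [372.  38.]
0.85 [580.   5. 105.] [284. 148.]
0.78 [ 572. -132.  109.] [102. 136.]
0.67 [597. -23. 112.] [247. 171.]
0.56 [576. -61. 111.] [197. 143.]
```

Emit:
apply_moves:
  increments:
    - [[0,2.6,0],[0,0,0],3.6]
    - [[0,2.6,0],[0,0,0],3.6]
    - [[-0.9,0,0],[0,0,0],3.6]
    - [[-0.9,0,0],[0,0,0],3.6]
    - [[-0.9,0,0],[0,0,0],3.6]

```text
t: 7.45
eef_pos: [605.8, 10.0, 119.5]
tcp_rot: [-1.568, -0.0, 0.012]
ft_force: [-0.6, 0.2, -0.3]
opening: 0.377
```

Emit:
apply_moves:
  increments:
    - [[-0.9,0,0],[0,0,0.2],3.6]
    - [[-1.0,0,0],[0,0,0.2],3.6]
    - [[-1.0,0,0],[0,0,0],3.6]
    - [[-1.0,0,0],[0,0,0],3.6]
    - [[-1.0,0,0],[0,0,0],3.6]

```text
t: 8.07
eef_pos: [553.5, 9.3, 121.4]
tcp_rot: [-1.568, 0.005, 0.012]
ft_force: [1.1, 0.0, 0.5]
opening: 0.381
```

Emit:
apply_moves:
  increments:
    - [[-0.8,0.2,0],[0,0,-0.3],3.6]
    - [[-0.5,0.1,0],[0,0,0],3.6]
    - [[-0.4,0,0],[0,0,0],3.6]
    - [[-0.2,0,0],[0,0,0],3.6]
    - [[0,0,0],[0,0,0],3.6]

```text
t: 8.7
eef_pos: [532.9, 9.0, 118.2]
tcp_rot: [-1.568, -0.001, 0.012]
ft_force: [-0.6, 0.2, -0.2]
opening: 0.378
```

```bash
python3 - <<'E'
from h import *
c=shot('wrist'); s=readout.state(); print(s['eef_pos'],s['tcp_rot'],s['ft_force']); save(c,'w3.png')
for d in mark(c,'cup_a',6): print(*d)
for t in ['tray','trough','lid_edge','lid_hinge']:
    for d in mark(c,t): print(t,*d)
E
```

```text
[532.99444418   9.0597638  118.26374057] [-1.56786212e+00 -8.96631178e-04  1.20133249e-02] [ 0.15222441 -1.05776174 -1.48054747]
0.62 [ 570. -133.  109.] [ 71. 295.]
0.56 [503.  73.  97.] [381. 197.]
0.56 [496.  14.  93.] [291. 185.]
tray 0.67 [559. -24.  92.] [237. 270.]
trough 0.78 [497. -23.  98.] [234. 186.]
lid_edge 0.58 [438. -26. 210.] [136.  25.]
```

View pics/w3.png

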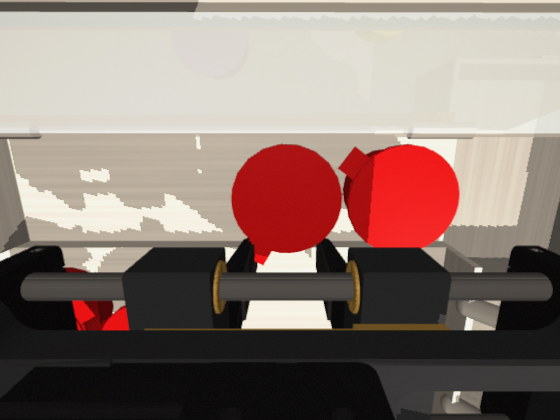

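Emit:
apply_moves:
  increments:
    - [[0.6,-0.3,0],[0,0,0],3.6]
    - [[0,-5.5,0],[0,0,0],3.6]
    - [[0,-5.8,-0.8],[0,0,0],0]
    - [[-3.0,-1.0,-1.0],[0,-0.3,0],0]
    - [[-5.0,0,-1.5],[0,0,0],0]

```text
t: 9.62
eef_pos: [461.6, -26.0, 248.4]
tcp_rot: [-1.568, -0.002, 0.019]
ft_force: [-0.7, -0.5, -0.1]
opening: 0.121
```

Emit:
apply_moves:
  increments:
    - [[-4.0,0,0],[0,0,0],0]
    - [[-0.5,0,0],[0,0,0],0]
    - [[0,2.5,0],[0,0,0],0]
    - [[0,2.8,0],[0,0,0],0]
    - [[0,0,0],[0,0,0],0]

```text
t: 10.25
eef_pos: [417.5, -27.8, 196.9]
tcp_rot: [-1.57, -0.008, 0.018]
ft_force: [0.8, 0.1, 0.3]
opening: 0.009
```

Emit:
apply_moves:
  increments:
    - [[1.0,0,0],[0,0,0.4],0]
    - [[1.2,0,0],[0,0,0],0]
    - [[1.2,0,0],[0,0,0],0]
    - [[1.4,0,0],[0,0,0],0]
    - [[1.4,0.2,0],[0,0,0],0]

```text
t: 10.88
eef_pos: [485.8, -26.8, 197.8]
tcp_rot: [-1.571, -0.004, 0.018]
ft_force: [-1.1, -0.2, -0.1]
opening: 0.004
```

Emit:
apply_moves:
  increments:
    - [[1.0,0.7,0],[0,0,0],0]
    - [[0.9,0.9,0],[0,0,0],0]
    - [[0.5,0.9,0],[0,0,0],0]
    - [[0.3,0.9,0],[0,0,0],0]
    - [[0.2,0.6,0],[0,0,0],0]

```text
t: 11.5
eef_pos: [517.4, -26.2, 154.4]
tcp_rot: [-1.571, -0.003, 0.018]
ft_force: [0.0, 0.2, -0.2]
opening: 0.003
```

Emit:
apply_moves:
  increments:
    - [[0,0.4,0],[0,0,0],0]
    - [[0,0.3,0],[0,0,0],0]
    - [[0,0.2,0],[0,0,0],0]
    - [[0,0.2,0],[0,0,0],0]
    - [[0,0.2,0],[0,0,0],0]

```text
t: 12.12
eef_pos: [517.4, -26.2, 143.9]
tcp_rot: [-1.571, -0.006, 0.018]
ft_force: [-9.1, 1.3, 31.7]
opening: -0.0
```

```bash
python3 - <<'E'
from h import *
s=readout.state(); print(s['eef_pos'],s['ft_force'])
c=shot('wrist'); save(c,'w4.png')
for t in ['lid_edge','lid_hinge','tray']:
    for d in mark(c,t): print(t,*d)
E
```

```text
[517.41991736 -26.22295084 143.88959182] [-9.05477538  1.29260632 31.68298495]
lid_hinge 0.77 [460. -26. 145.] [286. 157.]
```

View pics/w4.png

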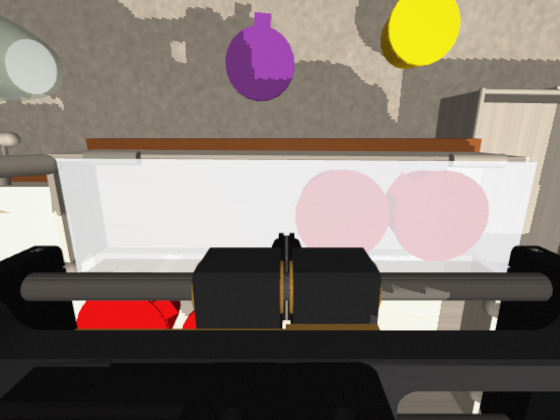

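The lid pressed to its stop at z 144 with 32 N, and both counted cups show through it. Now to the left loop.

Emit:
apply_moves:
  increments:
    - [[0,-4.0,0],[0,0,0],0]
    - [[0.5,-4.5,0.5],[0,-0.5,0],3.4]
    - [[3.0,0,5.0],[0,-0.5,0],3.4]
    - [[3.0,0,5.0],[0,0,0],3.4]
    - [[1.3,0,5.0],[0,0,0.3],3.4]

```text
t: 12.95
eef_pos: [591.9, 132.3, 234.6]
tcp_rot: [-1.572, -0.005, 0.03]
ft_force: [-0.3, -1.3, -0.5]
opening: 0.341
```

Emit:
apply_moves:
  increments:
    - [[0,0,1.8],[0,0,0],3.4]
    - [[0,0,0],[0,0,0],3.4]
    - [[0,0,0],[0,0,0],3.4]
    - [[0,0,0],[0,0,0],3.4]
    - [[0,0,0],[0,0,0],3.4]

```text
t: 13.58
eef_pos: [590.7, 149.8, 234.5]
tcp_rot: [-1.572, -0.004, 0.031]
ft_force: [-1.0, 0.3, 1.0]
opening: 0.36
```

```bash
python3 - <<'E'
from h import *
s=readout.state(); print(s['eef_pos'],s['tcp_rot'])
c=shot('wrist'); save(c,'w5.png')
for t in ['left_loop','lid_edge','tray','cup_a']:
    for d in mark(c,t,4): print(t,*d)
E
```

```text
[590.65768974 149.7532234  234.54393866] [-1.57215053 -0.00430814  0.03083071]
left_loop 0.97 [590. 147. 168.] [280. 220.]
lid_edge 0.8 [542. -26. 138.] [ 86. 151.]
lid_edge 0.55 [741. 155.   3.] [286. 285.]
tray 0.57 [562. -27.  93.] [117. 168.]
cup_a 0.96 [576. -61. 111.] [ 75. 183.]
cup_a 0.93 [ 574. -133.  112.] [  0. 179.]
cup_a 0.67 [391. -51.  -2.] [125.  16.]
```

View pics/w5.png

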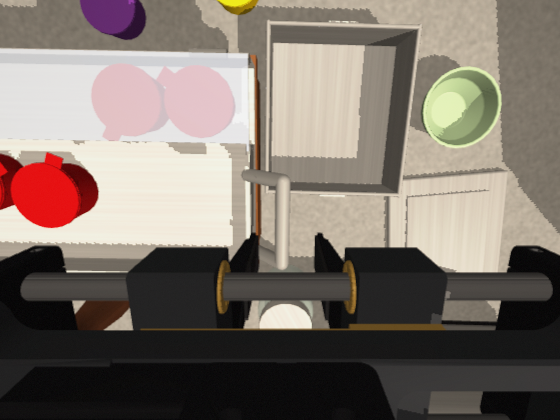

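Emit:
apply_moves:
  increments:
    - [[0.2,3.0,-0.25],[0,1.2,0.2],3.4]
    - [[0,3.0,0],[0,0,0],3.4]
    - [[0,2.2,0],[0,0,0],3.4]
    - [[0,0,0],[0,0,0],3.4]
    - [[0,0,0],[0,0,0],3.4]

```text
t: 14.45
eef_pos: [593.8, 148.1, 151.7]
tcp_rot: [-1.572, -0.003, 0.01]
ft_force: [0.8, -0.1, 0.3]
opening: 0.359
```

Emit:
apply_moves:
  increments:
    - [[0,0,0],[0,0,0],0.8]
    - [[0,0,0],[0,0,0],0.8]
    - [[0,0,0],[0,0,0],0.8]
    - [[0,0,0],[0,0,0],0.8]
    - [[0,0,0],[0,0,0],0.8]

```text
t: 15.08
eef_pos: [594.3, 148.1, 153.7]
tcp_rot: [-1.572, -0.006, 0.011]
ft_force: [0.8, -0.5, -0.9]
opening: 0.115
```

Emit:
apply_moves:
  increments:
    - [[0,-1.1,-0.3],[0,0,0.2],0]
    - [[0,-1.1,-0.35],[0,0,0],0]
    - [[0,-1.05,-0.4],[0,0,0],0]
    - [[0,-1.05,-0.4],[0,0,0],0]
    - [[0,-1.0,-0.45],[0,0,0],0]

```text
t: 15.7
eef_pos: [594.1, 128.3, 210.1]
tcp_rot: [-1.571, -0.001, 0.011]
ft_force: [0.6, 1.3, -3.8]
opening: 0.118
```

Emit:
apply_moves:
  increments:
    - [[0,-0.8,-0.4],[0,0,0],0]
    - [[0,-0.8,-0.45],[0,0,0],0]
    - [[0,-0.8,-0.45],[0,0,0],0]
    - [[0,-0.8,-0.5],[0,0,0],0]
    - [[0,-0.8,-0.5],[0,0,0],0]

```text
t: 16.32
eef_pos: [594.5, 103.9, 253.3]
tcp_rot: [-1.57, -0.002, 0.01]
ft_force: [0.6, 1.6, -3.5]
opening: 0.119
```

```bash
python3 - <<'E'
from h import *
s=readout.state(); print(s['eef_pos'],s['ft_force'])
c=shot('scene'); save(c,'s6.png')
for t in ['cup_a']:
    for d in mark(c,t,7): print(t,*d)
E
```

```text
[594.45728658 103.89462047 253.27859886] [ 0.58146105  1.56866312 -3.45318095]
cup_a 0.79 [ 572. -139.  118.] [243. 185.]
cup_a 0.6 [359.  83.   3.] [331. 205.]
cup_a 0.54 [497.  51. 179.] [300. 194.]
cup_a 0.53 [577. -79. 143.] [253. 192.]
```

Emit:
apply_moves:
  increments:
    - [[0,-0.5,-0.35],[0,0,0],0]
    - [[0,-0.5,-0.35],[0,0,0],0]
    - [[0,-0.5,-0.35],[0,0,0],0]
    - [[0,-0.5,-0.35],[0,0,0],0]
    - [[0,0,0],[0,0,0],0]

```text
t: 17.05
eef_pos: [594.5, 88.6, 274.5]
tcp_rot: [-1.571, -0.002, 0.01]
ft_force: [0.5, 1.7, -2.5]
opening: 0.117
```

```bash
python3 - <<'E'
from h import *
s=readout.state(); print(s['eef_pos'],s['ft_force'])
c=shot('scene'); save(c,'s7.png')
for t in ['cup_a']:
    for d in mark(c,t,7): print(t,*d)
E
```

```text
[594.51010979  88.56119352 274.47868263] [ 0.47115218  1.71453451 -2.45130092]
cup_a 0.79 [358.  85.  -1.] [331. 206.]
cup_a 0.69 [581. -93. 150.] [250. 189.]
cup_a 0.45 [ 578. -149.  117.] [239. 185.]
cup_a 0.36 [498.  36. 191.] [297. 189.]
```

Emit:
apply_moves:
  increments:
    - [[0,-0.4,-0.3],[0,0,0],0]
    - [[0,-0.4,-0.3],[0,0,0],0]
    - [[0,-0.4,-0.3],[0,0,0],0]
    - [[0,-0.4,-0.35],[0,0,0],0]
    - [[0,0,0],[0,0,0],0]

```text
t: 17.77
eef_pos: [594.4, 75.2, 291.1]
tcp_rot: [-1.571, -0.001, 0.01]
ft_force: [-0.0, -0.4, -3.0]
opening: 0.115
```

```bash
python3 - <<'E'
from h import *
s=readout.state(); print(s['eef_pos'],s['ft_force'])
c=shot('scene'); i=c['img'][100:310,160:440]; c['img']=c['img']; cv2.imwrite('pics/s8.png',cv2.resize(i[:,:,::-1],None,fx=2.5,fy=2.5))
for t in ['cup_a']:
    for d in mark(c,t,7): print(t,*d)
E
```

```text
[594.35791712  75.23364541 291.06602125] [-0.00658298 -0.4277687  -2.98014056]
cup_a 0.82 [ 574. -226.   65.] [226. 181.]
cup_a 0.68 [784.  47.  -2.] [237. 277.]
cup_a 0.54 [357.  80.   3.] [331. 204.]
cup_a 0.45 [ 544. -286.   55.] [222. 168.]
```

View pics/s8.png

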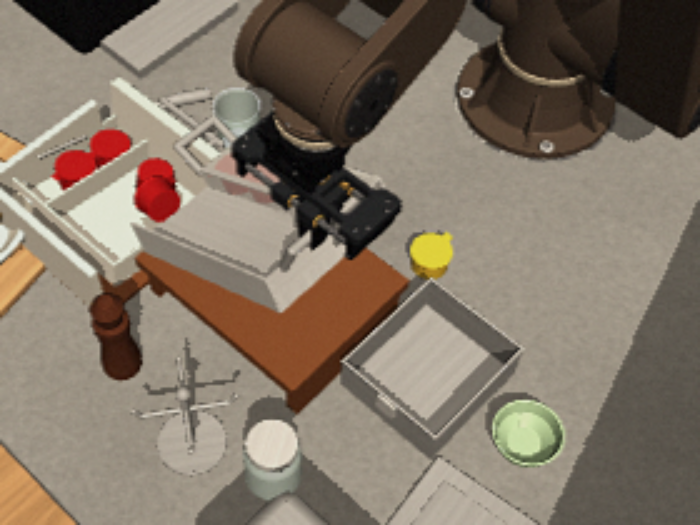

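Emit:
apply_moves:
  increments:
    - [[0,0,0],[0,0,0],0]
    - [[0,0,0],[0,0,0],0]
    - [[0,0,0],[0,0,0],0]
    - [[0,0,0],[0,0,0],0]
    - [[0,0,0],[0,0,0],0]

```text
t: 18.5
eef_pos: [594.2, 75.8, 290.4]
tcp_rot: [-1.571, -0.0, 0.011]
ft_force: [0.6, 0.5, -2.8]
opening: 0.119
```

```bash
python3 - <<'E'
from h import *
s=readout.state(); print(s['eef_pos'],s['ft_force'])
for n in ['scene','top']:
    c=shot(n)
    for d in mark(c,'cup_a',9): print(n,*d)
E
```

```text
[594.22145675  75.83428953 290.43354166] [ 0.6469025   0.47580613 -2.7851957 ]
scene 0.71 [357.  81.   3.] [331. 204.]
scene 0.69 [ 545. -283.   52.] [222. 170.]
scene 0.54 [ 580. -218.   59.] [227. 184.]
top 0.77 [ 587. -216.   54.] [362. 200.]
top 0.64 [ 545. -288.   55.] [386. 213.]
top 0.62 [566. -42. 156.] [308. 207.]
top 0.57 [391. -57.   1.] [312. 264.]
```

Emit:
apply_moves:
  increments:
    - [[0,1.3,1.1],[0,0,0],0]
    - [[0,1.4,1.0],[0,0,0],0]
    - [[0,1.4,0.95],[0,0,0],0]
    - [[0,1.5,0.85],[0,0,0],0]
    - [[0,1.5,0.8],[0,0,0],0]

```text
t: 19.32
eef_pos: [593.8, 126.3, 214.9]
tcp_rot: [-1.571, -0.001, 0.011]
ft_force: [0.5, -1.1, -2.8]
opening: 0.118
```

Emit:
apply_moves:
  increments:
    - [[0,1.5,0.7],[0,0,0],0]
    - [[0,1.5,0.6],[0,0,0],0]
    - [[0,1.2,0.4],[0,0,0],0]
    - [[0,1.0,0.3],[0,0,0],0]
    - [[0,0.5,0.15],[0,0,0],0]

```text
t: 19.95
eef_pos: [593.7, 149.3, 155.1]
tcp_rot: [-1.571, -0.002, 0.012]
ft_force: [-6.9, 2.3, 33.7]
opening: 0.119
```

Emit:
apply_moves:
  increments:
    - [[0,-0.15,0],[0,0,0],0]
    - [[0,0,0],[0,0,0],3.4]
    - [[0,0,0],[0,0,0],3.4]
    - [[0,0,0],[0,0,0],3.4]
    - [[0,-1.5,0],[0,0,0],3.4]

```text
t: 20.58
eef_pos: [593.9, 149.4, 171.9]
tcp_rot: [-1.571, -0.002, 0.011]
ft_force: [0.7, -0.7, -0.4]
opening: 0.352
```

Emit:
apply_moves:
  increments:
    - [[0,-3.0,0],[0,0,0],3.4]
    - [[0,-3.5,0],[0,0,0],3.4]
    - [[-1.5,0,-4.5],[0,0,0],3.4]
    - [[-1.5,0,-5.0],[0,0,0],3.4]
    - [[0,0,0],[0,0,0],3.4]

```text
t: 21.2
eef_pos: [565.1, 52.3, 244.9]
tcp_rot: [-1.571, -0.009, 0.012]
ft_force: [0.0, 0.4, -0.1]
opening: 0.353
```

```bash
python3 - <<'E'
from h import *
s=readout.state(); print(s['eef_pos'],s['ft_force'])
c=shot('wrist'); save(c,'w9.png',1.2)
for n in ['cup_a','tray','left_loop','right_loop','lid_edge','lid_hinge']:
    for d in mark(c,n,3): print(n,*d)
E
```

```text
[565.08909813  52.28897067 244.89721937] [ 0.03682568  0.43890578 -0.13080602]
cup_a 0.96 [ 543. -282.   54.] [  9. 169.]
cup_a 0.85 [363.  90.   1.] [317.  22.]
cup_a 0.67 [ 576. -211.   54.] [ 73. 196.]
tray 0.9 [557. -22.  93.] [218. 189.]
left_loop 0.94 [590. 153. 172.] [399. 246.]
lid_edge 0.66 [ 541. -284.   55.] [  7. 168.]
lid_edge 0.58 [541. -22. 141.] [205. 183.]
lid_hinge 0.63 [457. -24. 143.] [196.  85.]
```

View pics/w9.png

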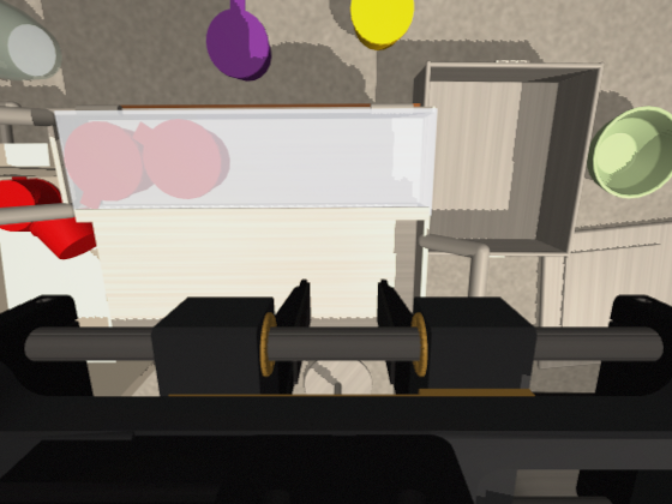

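Emit:
apply_moves:
  increments:
    - [[-1.3,0,-5.0],[0,0,0.4],3.4]
    - [[-1.3,0,-5.0],[0,0,0],3.4]
    - [[-1.3,0,-5.0],[0,0,0],3.4]
    - [[-1.3,0,-5.0],[0,0,0],3.4]
    - [[-1.0,0,-4.2],[0,0,0],3.4]

```text
t: 22.18
eef_pos: [508.8, -189.0, 242.1]
tcp_rot: [-1.57, 0.001, 0.027]
ft_force: [1.2, -0.2, -1.2]
opening: 0.361
```

Emit:
apply_moves:
  increments:
    - [[0,0,0],[0,0,0],3.4]
    - [[0,0,0],[0,0,0],3.4]
    - [[0,0,0],[0,0,0],3.4]
    - [[0,0,0],[0,0,0],3.4]
    - [[0,0,0],[0,0,0],3.4]

```text
t: 22.8
eef_pos: [509.5, -187.8, 241.7]
tcp_rot: [-1.569, 0.002, 0.028]
ft_force: [0.7, -0.1, 1.2]
opening: 0.357
```

```bash
python3 - <<'E'
from h import *
s=readout.state(); print(s['eef_pos'],s['tcp_rot'])
c=shot('wrist'); save(c,'w10.png',1.2)
for n in ['cup_a','tray','right_loop','lid_edge']:
    for d in mark(c,n,4): print(n,*d)
E
```

```text
[ 509.51963316 -187.75511102  241.67022095] [-1.56903722e+00  1.56878139e-03  2.81523293e-02]
cup_a 0.92 [ 541. -285.   54.] [206. 216.]
cup_a 0.9 [363.  89.   1.] [503.  79.]
cup_a 0.69 [ 577. -211.   56.] [265. 244.]
cup_a 0.55 [390. -52.   0.] [391.  98.]
tray 0.83 [560. -22.  91.] [427. 246.]
tray 0.39 [ 394. -267.    1.] [226.  95.]
right_loop 0.62 [ 506. -193.  170.] [278. 214.]
right_loop 0.61 [ 426. -412.   -2.] [118. 118.]
lid_edge 0.96 [541. -21. 137.] [452. 245.]
lid_edge 0.72 [ 542. -282.   55.] [208. 216.]
```

View pics/w10.png

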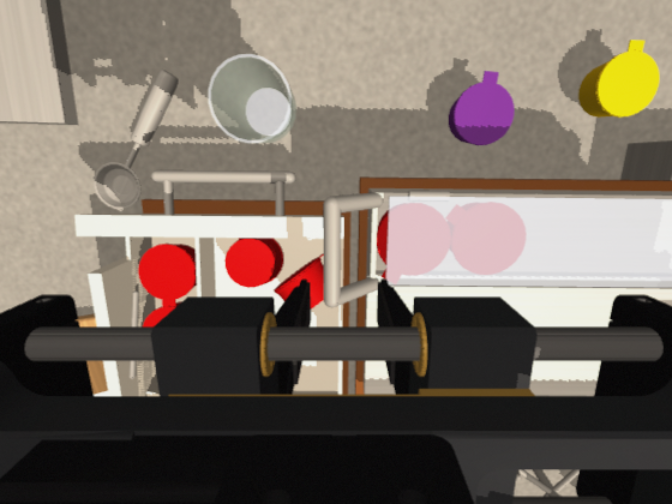

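Emit:
apply_moves:
  increments:
    - [[-0.5,3.0,-0.6],[0,1.0,0],3.4]
    - [[0,3.0,0],[0,0,0],3.4]
    - [[0,2.8,0],[0,0,0],3.4]
    - [[0,0,0],[0,0,0],3.4]
    - [[0,0,0],[0,0,0],0]

```text
t: 23.68
eef_pos: [505.1, -195.1, 153.1]
tcp_rot: [-1.571, -0.001, 0.009]
ft_force: [-0.0, -0.0, -0.1]
opening: 0.295
```

Emit:
apply_moves:
  increments:
    - [[0,0,0],[0,0,0],0]
    - [[0,0,0],[0,0,0],0]
    - [[0,0,0],[0,0,0],0]
    - [[0,0,0],[0,0,0],0]
    - [[0,0,0],[0,0,0],0]

```text
t: 24.3
eef_pos: [505.5, -195.4, 155.2]
tcp_rot: [-1.572, -0.003, 0.009]
ft_force: [-0.4, -1.6, -1.9]
opening: 0.116
```

Emit:
apply_moves:
  increments:
    - [[0,-1.1,0.3],[0,0,0],0]
    - [[0,-1.1,0.35],[0,0,0],0]
    - [[0,-1.0,0.4],[0,0,0],0]
    - [[0,-1.0,0.4],[0,0,0],0]
    - [[0,-0.9,0.45],[0,0,0],0]

```text
t: 24.92
eef_pos: [505.0, -175.2, 209.8]
tcp_rot: [-1.572, -0.003, 0.009]
ft_force: [-1.3, -1.0, -4.7]
opening: 0.118
```

Emit:
apply_moves:
  increments:
    - [[0,-0.6,0.32],[0,0,0],0]
    - [[0,-0.6,0.32],[0,0,0],0]
    - [[0,-0.6,0.33],[0,0,0],0]
    - [[0,-0.5,0.35],[0,0,0],0]
    - [[0,-0.4,0.3],[0,0,0],0]

```text
t: 25.55
eef_pos: [504.6, -157.5, 238.7]
tcp_rot: [-1.572, -0.003, 0.009]
ft_force: [0.5, 0.2, -4.4]
opening: 0.117
```

```bash
cat > k.py <<'E'
from h import *
s=readout.state(); print(s['eef_pos'],s['ft_force'])
c=shot('scene'); save(c,'k.png')
for d in mark(c,'cup_a',8): print(*d)
E
python3 k.py
```

```text
[ 504.64141882 -157.54767481  238.74429821] [ 0.50541716  0.21677269 -4.37076095]
0.64 [ 579. -218.   61.] [227. 184.]
0.54 [357.  83.   1.] [331. 205.]
0.54 [387. -58.   1.] [297. 187.]
0.45 [ 544. -283.   56.] [222. 169.]
```

Emit:
apply_moves:
  increments:
    - [[0,-0.4,0.26],[0,0,0],0]
    - [[0,-0.4,0.26],[0,0,0],0]
    - [[0,-0.4,0.27],[0,0,0],0]
    - [[0,-0.4,0.27],[0,0,0],0]
    - [[0,-0.3,0.2],[0,0,0],0]

```text
t: 26.28
eef_pos: [504.4, -144.1, 258.7]
tcp_rot: [-1.572, -0.003, 0.009]
ft_force: [0.5, -0.4, -3.9]
opening: 0.115
```

```bash
python3 k.py
```

```text
[ 504.38302648 -144.07471419  258.66551018] [ 0.50270515 -0.35972075 -3.89270807]
0.55 [ 541. -286.   57.] [222. 168.]
0.55 [358.  83.   3.] [331. 205.]
0.55 [387. -57.   4.] [297. 187.]
0.48 [ 579. -218.   57.] [227. 184.]
```

Emit:
apply_moves:
  increments:
    - [[0,-0.4,0.28],[0,0,0],0]
    - [[0,-0.4,0.28],[0,0,0],0]
    - [[0,-0.4,0.28],[0,0,0],0]
    - [[0,-0.3,0.22],[0,0,0],0]
    - [[0,0,0],[0,0,0],0]

```text
t: 27.0
eef_pos: [504.2, -132.4, 274.6]
tcp_rot: [-1.571, -0.003, 0.01]
ft_force: [1.0, -0.3, -3.4]
opening: 0.12
```

```bash
python3 k.py
```

```text
[ 504.23375125 -132.38249947  274.56037777] [ 1.02725171 -0.32641076 -3.44861449]
0.7 [ 542. -283.   57.] [223. 168.]
0.55 [356.  82.   3.] [331. 204.]
0.47 [ 579. -218.   60.] [227. 184.]
0.45 [388. -53.   2.] [297. 188.]
```

Emit:
apply_moves:
  increments:
    - [[0,-0.4,0.3],[0,0,0],0]
    - [[0,-0.4,0.3],[0,0,0],0]
    - [[0,-0.4,0.3],[0,0,0],0]
    - [[0,-0.3,0.25],[0,0,0],0]
    - [[0,0,0],[0,0,0],0]

```text
t: 27.72
eef_pos: [504.0, -120.0, 290.3]
tcp_rot: [-1.571, -0.002, 0.009]
ft_force: [-0.4, 1.2, -3.8]
opening: 0.116
```

```bash
sed -i "s/save(c,'k.png')/cv2.imwrite('pics\/k.png',cv2.resize(c['img'][100:310,160:440,::-1],None,fx=2.5,fy=2.5))/" k.py; python3 k.py
```

```text
[ 504.01311332 -119.97500035  290.28884244] [-0.35199448  1.23362347 -3.77734103]
0.79 [494. 155.  61.] [323. 232.]
0.62 [ 580. -219.   58.] [226. 184.]
0.52 [ 545. -283.   55.] [222. 169.]
0.51 [490. 112. 100.] [315. 217.]
0.49 [564. -26.  -0.] [269. 222.]
```

Emit:
apply_moves:
  increments:
    - [[0,0,0],[0,0,0],0]
    - [[0,0,0],[0,0,0],0]
    - [[0,0,0],[0,0,0],0]
    - [[0,0,0],[0,0,0],0]
    - [[0,0,0],[0,0,0],0]

```text
t: 28.45
eef_pos: [503.9, -120.4, 289.8]
tcp_rot: [-1.571, -0.002, 0.009]
ft_force: [0.3, 0.3, -3.8]
opening: 0.116
```

```bash
python3 k.py
```

```text
[ 503.9399248  -120.4254098   289.79259496] [ 0.32659517  0.26087179 -3.76878836]
0.74 [563. -28.   0.] [269. 222.]
0.7 [ 543. -287.   55.] [221. 168.]
0.68 [490. 187.  22.] [330. 243.]
0.66 [357.  81.   4.] [331. 204.]
0.56 [ 580. -218.   61.] [227. 184.]
0.55 [495. 233.  53.] [341. 248.]
```

View pics/k.png

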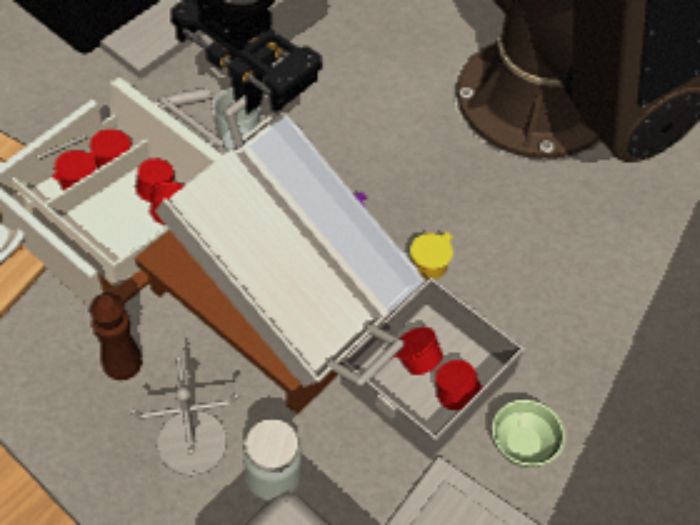

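Emit:
apply_moves:
  increments:
    - [[0,1.3,-1.1],[0,0,0],0]
    - [[0,1.4,-1.0],[0,0,0],0]
    - [[0,1.4,-0.95],[0,0,0],0]
    - [[0,1.5,-0.9],[0,0,0],0]
    - [[0,1.5,-0.85],[0,0,0],0]

```text
t: 29.18
eef_pos: [504.4, -171.7, 214.1]
tcp_rot: [-1.57, -0.002, 0.008]
ft_force: [-0.1, 1.8, -2.6]
opening: 0.115
```

Emit:
apply_moves:
  increments:
    - [[0,1.5,-0.75],[0,0,0],0]
    - [[0,1.4,-0.6],[0,0,0],0]
    - [[0,1.2,-0.45],[0,0,0],0]
    - [[0,0.8,-0.2],[0,0,0],0]
    - [[0,0.3,-0.1],[0,0,0],0]

```text
t: 29.8
eef_pos: [504.6, -195.0, 158.6]
tcp_rot: [-1.571, -0.002, 0.009]
ft_force: [-9.7, -1.1, 27.5]
opening: 0.118
```

Emit:
apply_moves:
  increments:
    - [[0,-0.1,0],[0,0,0],0]
    - [[0,0,0],[0,0,0],3.4]
    - [[0,0,0],[0,0,0],3.4]
    - [[0,0,0],[0,0,0],3.4]
    - [[0,-2.0,0],[0,0,0],3.4]

```text
t: 30.42
eef_pos: [504.9, -195.2, 179.8]
tcp_rot: [-1.572, -0.002, 0.009]
ft_force: [-0.0, -0.0, 0.5]
opening: 0.352
```

Emit:
apply_moves:
  increments:
    - [[0,-4.0,0],[0,0,0],3.4]
    - [[0,-4.0,0],[0,0,0],3.4]
    - [[0,-2.0,0],[0,0,0],3.4]
    - [[0,0,3.0],[0,0,0],3.4]
    - [[0,0,0],[0,0,0],3.4]

```text
t: 31.05
eef_pos: [504.7, -164.8, 284.4]
tcp_rot: [-1.573, -0.004, 0.009]
ft_force: [-0.4, 0.1, 0.5]
opening: 0.362
```

```bash
python3 - <<'E'
from h import *
s=readout.state(); print(s['eef_pos'],s['ft_force'])
ims=[]
for n in ['top','scene','wrist']:
    c=shot(n); ims.append(c['img'])
    for t in ['cup_a','tray','board','left_loop','right_loop','lid_edge','lid_hinge','tin','tumbler']:
        for d in mark(c,t,6 if t=='cup_a' else 1): print(n,t,*d)
a=cv2.resize(ims[0][110:290,170:450],None,fx=1.43,fy=1.43); b=cv2.resize(ims[1][110:290,170:450],None,fx=1.43,fy=1.43)
w_=cv2.resize(ims[2],(400,300))
o=np.zeros((560,800,3),np.uint8); o[:a.shape[0],:a.shape[1]]=a[:,:400]; o[:b.shape[0],400:400+b.shape[1]]=b[:,:400]; o[258:558,:400]=w_
cv2.imwrite('pics/fin.png',o[:,:,::-1])
E
```

```text
[ 504.68205942 -164.81930661  284.39158417] [-0.38816002  0.07592565  0.48879382]
top cup_a 0.79 [390. -52.  -0.] [310. 264.]
top cup_a 0.74 [363.  77.   4.] [270. 274.]
top cup_a 0.73 [495. 239.  48.] [217. 234.]
top cup_a 0.63 [497. 188.  20.] [234. 233.]
top cup_a 0.54 [ 544. -286.   55.] [385. 214.]
top cup_a 0.44 [ 429. -407.   -4.] [420. 249.]
top tray 0.82 [562. -24.  90.] [301. 210.]
top board 0.37 [ 427. -411.   -1.] [422. 250.]
top left_loop 0.64 [591. 148. 173.] [242. 200.]
top lid_edge 0.95 [539. -21. 140.] [301. 217.]
top lid_hinge 0.92 [459. -25. 146.] [302. 244.]
top tin 0.92 [499. 200.  -3.] [231. 232.]
top tumbler 0.45 [ 394. -270.    3.] [378. 261.]
scene cup_a 0.78 [358.  79.   2.] [330. 204.]
scene cup_a 0.77 [491. 190.  19.] [330. 244.]
scene cup_a 0.7 [495. 235.  48.] [341. 249.]
scene cup_a 0.7 [389. -54.   0.] [297. 188.]
scene cup_a 0.65 [ 583. -216.   59.] [226. 185.]
scene cup_a 0.5 [ 542. -286.   55.] [222. 168.]
scene tray 0.73 [560. -25.  89.] [269. 208.]
scene left_loop 0.56 [592. 147. 168.] [302. 233.]
scene right_loop 0.83 [ 502. -196.  169.] [245. 155.]
scene lid_edge 0.79 [537. -27. 143.] [274. 194.]
scene lid_hinge 0.72 [ 421. -410.    2.] [225. 142.]
scene tin 0.95 [499. 201.  -2.] [331. 251.]
scene tumbler 0.71 [ 390. -270.    2.] [256. 157.]
wrist cup_a 0.89 [365.  87.   2.] [465.  83.]
wrist cup_a 0.8 [389. -50.  -2.] [367. 101.]
wrist cup_a 0.66 [ 577. -210.   59.] [254. 237.]
wrist cup_a 0.65 [ 544. -284.   53.] [201. 213.]
wrist tray 0.94 [558. -21.  94.] [398. 234.]
wrist board 0.5 [ 430. -415.   -0.] [117. 128.]
wrist lid_edge 0.58 [536. -22. 141.] [415. 228.]
wrist lid_hinge 0.67 [457. -25. 139.] [420. 156.]
wrist tumbler 0.97 [ 395. -267.    1.] [216. 103.]
```

View pics/fin.png

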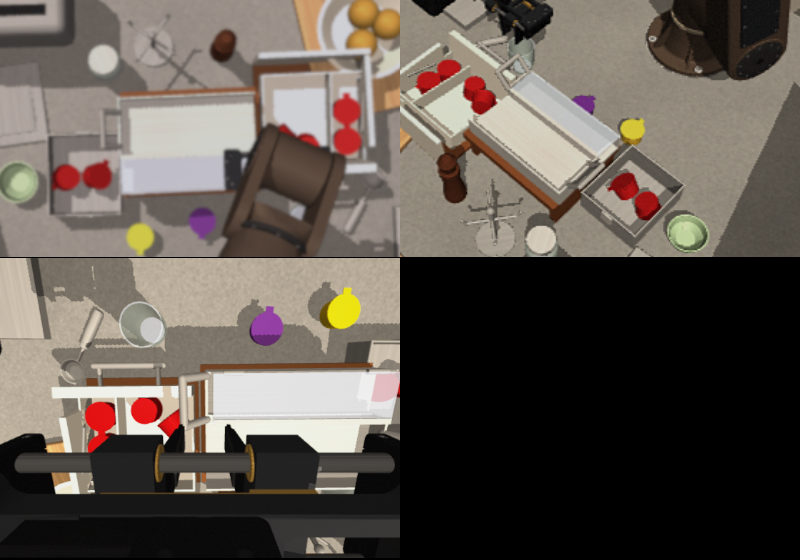

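The tray is flat, with its loops at z 170 and 169. The tipping cups could have nudged the lid, so I'm pressing it once more before handing in.

Emit:
apply_moves:
  increments:
    - [[0.4,0,4.6],[0,0,0],0]
    - [[0.4,1.0,4.7],[0,0,0],0]
    - [[0.4,4.5,4.0],[0,0,0],0]
    - [[0,4.5,0],[0,0,0],0]
    - [[0,2.0,0],[0,0,0],0]

```text
t: 33.17
eef_pos: [518.0, -29.5, 162.3]
tcp_rot: [-1.574, -0.009, 0.006]
ft_force: [0.6, -0.5, 0.5]
opening: 0.007
```

Emit:
apply_moves:
  increments:
    - [[0,0.7,0],[0,0,0],0]
    - [[0,0.5,0],[0,0,0],0]
    - [[0,0.3,0],[0,0,0],0]
    - [[0,0.15,0],[0,0,0],0]
    - [[0,0.15,0],[0,0,0],0]

```text
t: 33.8
eef_pos: [518.9, -30.0, 144.6]
tcp_rot: [-1.575, -0.011, 0.006]
ft_force: [0.9, 0.3, 0.3]
opening: 0.005
```

Emit:
apply_moves:
  increments:
    - [[0,0.15,0],[0,0,0],0]
    - [[0,0.1,0],[0,0,0],0]
    - [[0,-1.0,0],[0,0,0],0]
    - [[0,-4.0,0],[0,0,0],0]
    - [[0,-5.0,0],[0,0,0],0]

```text
t: 34.42
eef_pos: [516.7, -29.5, 245.1]
tcp_rot: [-1.574, -0.007, 0.006]
ft_force: [0.9, 0.2, 1.2]
opening: 0.009
```

Emit:
apply_moves:
  increments:
    - [[0,-2.0,0],[0,0,0],0]
    - [[0,0,0],[0,0,0],0]
    - [[0,0,0],[0,0,0],0]
    - [[0,0,0],[0,0,0],0]
    - [[0,0,0],[0,0,0],0]

```text
t: 35.05
eef_pos: [516.7, -29.6, 267.6]
tcp_rot: [-1.575, -0.011, 0.006]
ft_force: [1.0, -0.9, 0.4]
opening: 0.004
```

```bash
python3 - <<'E'
from h import *
s=readout.state(); print(s['eef_pos'],s['ft_force'])
for n in ['scene','top']:
    c=shot(n)
    for t in ['cup_a','tray','lid_edge','tin','tumbler','jar','pepper_mill','pinch_bowl','cup_holder']:
        for d in mark(c,t,7 if t=='cup_a' else 1): print(n,t,*d)
env.job_done()
E
```

```text
[516.74821535 -29.57765102 267.56403131] [ 1.01293959 -0.92285084  0.44163083]
scene cup_a 0.77 [358.  83.   3.] [331. 205.]
scene cup_a 0.73 [ 581. -219.   58.] [226. 184.]
scene cup_a 0.69 [490. 187.  22.] [330. 243.]
scene cup_a 0.6 [495. 233.  49.] [341. 249.]
scene cup_a 0.51 [ 542. -285.   56.] [222. 168.]
scene cup_a 0.5 [ 771. -108.   -2.] [208. 246.]
scene cup_a 0.48 [388. -57.   4.] [296. 187.]
scene tray 0.96 [557. -28.  87.] [269. 207.]
scene tin 0.82 [498. 205.   1.] [332. 251.]
scene tumbler 0.67 [ 389. -268.    3.] [256. 157.]
scene jar 0.77 [742. 152.   0.] [269. 290.]
scene pepper_mill 0.58 [ 772. -111.    2.] [207. 245.]
scene pinch_bowl 0.83 [485. 350.  -0.] [369. 277.]
scene cup_holder 0.73 [780.  44.  -0.] [237. 276.]
top cup_a 0.85 [494. 187.  19.] [234. 233.]
top cup_a 0.69 [498. 241.  46.] [216. 233.]
top cup_a 0.58 [365.  82.   2.] [269. 273.]
top cup_a 0.56 [ 583. -217.   54.] [362. 202.]
top cup_a 0.56 [ 544. -287.   55.] [385. 214.]
top cup_a 0.39 [ 429. -411.   -0.] [422. 249.]
top tray 0.81 [562. -22.  95.] [300. 209.]
top tin 0.67 [502. 199.  -0.] [231. 231.]
top tumbler 0.8 [ 394. -270.    1.] [378. 261.]
top jar 0.68 [743. 153.  -0.] [244. 156.]
top pepper_mill 0.65 [485. 354.   2.] [183. 238.]
top pinch_bowl 0.66 [489. 351.  -2.] [184. 236.]
top cup_holder 0.73 [ 610. -262.   33.] [375. 193.]
the job is handed in; nothing more can be done
```

I did the whole job and handed it in at about 36 s of the 72 s allowed; the hand-in gives no verdict.

I swept cup_a and cup_b into the trough, shut the lid, and tipped the tray by its left loop so the two extras slid into the drawer. Then I set it down, tipped it by its right loop so the counted cups slid into the lunch tin, set it back, and touched the lid down again.

**Last checks:**
- **Counted cups:** both are in the tin, at about (492, 187) and (496, 237) mm against the tin's centre at about (500, 202). One sits tilted rather than flat.
- **Extras:** both are in the drawer's bay, one leaning on its side. The networks place them 54–58 mm above the counter, within the limits but higher than a cup standing flat.
- **Tray:** at about (560, −25) mm, within a few mm of where it started. The loops read 170 and 169 mm high before the last lid touch, so it lies flat.
- **Bystanders:** the tumbler, jar, pepper mill, pinch bowl and cup holder read within about 6 mm of their starting places in at least one view. In the last top view the networks put the pepper mill and cup holder in wrong spots, but the scene view agreed with the start. The tin lid and spoon were not measured again; the arm never went near them.

**Not fully settled:**
- **Lid:** it looked shut, with its edge at about 141 mm. In the last touch I read no force at 144.6 mm, went about 2 mm lower and lifted off without reading the force there. The first press had stopped at 143.9 mm with 32 N. The networks did not find the lid edge in the very last pictures.
- **Setting the tray down:** each time the gripper stopped 1–3 mm above its grasp height with about 30 N downward. I put that down to the bar slipping in the grip, since the tray was flat afterwards.

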